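# Close up the lathe's oil tank and set its feed valve

### The job

The oil level has been checked: take the yellow dipstick out of the wooden tool block, push it fully home in the filler tube of the blue oil tank and let go of it. Then set the oil feed: turn the red valve wheel clockwise until it stops, back it off exactly two full turns, and finish while still gripping the upright black handle on the wheel. Leave the other tools, the lathe chuck and the jar where they are.

Things in the scene. Friction and masses are not known exactly. Their poses are not given: they have to be found in the camera images.
- dipstick_grip (a point): Centre of the round yellow grip of the loose dipstick (50 g or so). Grip 14 mm in diameter, 34 mm tall, upright. Under it a yellow collar 26 mm in diameter and 6 mm thick, then a steel rod 6 mm in diameter and 82 mm long with a round tip. This point is 17 mm above the collar's top, 17 mm below the grip's top, 105 mm above the tip. At the start the dipstick hangs upright by its collar in one of the three holes of the tool block. z axis: up along the rod.
- dipstick_cap (a point): Centre of the underside of the dipstick's yellow collar, where the rod (82 mm) begins; 23 mm below dipstick_grip. Fully home, the collar sits flat on the tube's mouth. z axis: up along the rod.
- tool_block: Fixed hardwood block, 200 mm (its x) by 70 mm (its y) by 92 mm high, origin at the centre of its underside. Three upright 10 mm holes, 88 mm deep, in a row along its x axis at -62, 0 and +62 mm. Which hole holds the dipstick changes; the other two hold the centre punch and the deburring tool.
- center_punch: Bystander: loose plain steel centre punch, 8.4 mm in diameter and 125 mm long, standing on the floor of its hole in the tool block, its dark knurled head 37 mm out of the block. Origin at its tip (lower end).
- deburrer: Bystander: loose deburring tool, blue grip 16 mm in diameter and 42 mm tall resting on the tool block, its 6 mm shank 82 mm down in the hole. Origin at the tip of the shank.
- tube_mouth (a point): Centre of the mouth of the steel filler tube on the blue tank (tank 120 x 130 mm, top 105 mm above the bench, fixed). The mouth is 130 mm above the bench, 25 mm across outside, about 18 mm inside, narrowing within 8 mm to a straight upright bore of 10 mm, which goes down 120 mm and more. Its axes are those of the feed unit: z up, y from the valve to the tank; the valve stem stands 175 mm from the tube along -y.
- wheel_axis (a point): Point on the upright axis of the red valve wheel, 155 mm above the bench (the height of handle_grip). Wheel 104 mm across, its rim's top 126 mm above the bench, hub nut's top 133 mm. It does not rise as it turns. Fixed; axes as for tube_mouth.
- handle_grip (a point): Centre of the upright black handle on the wheel: 18 mm in diameter, 52 mm tall, from 129 to 181 mm above the bench, standing 42 mm from the wheel's axis and going round with the wheel. It spins freely on its own pin, so that a gripper that holds it need not turn as it goes round. This point's axes spin with the handle.
- valve_wheel (a joint): Turning of the valve wheel in rad, whole turns counted: 0 = closed against its stop, growing as it opens (counter-clockwise from above), one turn = 6.283. It starts 0.3 to 0.95 turn open. It turns stiffly (about 3 N at the handle) and stays where it is left; at 0 it stops hard. At 0 the handle stands in direction +x of wheel_axis.
- chuck: Bystander: loose three-jaw lathe chuck, steel, 80 mm across, 65 mm high, 1.2 kg, lying jaws up on the bench. Origin at the centre of its underside.
- jar: Bystander: loose glass jar with metal lid, 72 mm across, 95 mm high. Origin at the centre of its underside.
There are look-alikes about, which are no part of the job. Of the things shaped like the part that bears dipstick_grip, the yellow one is meant.

How it is judged (in metres and radians):
On the way, in this order (a step that is already met when the one before it is completed fails the run):
1. the dipstick is fully home in the filler tube and let go (z of dipstick_cap in the frame of tube_mouth between -0.004 and 0.003 m and horizontal distance between dipstick_cap and tube_mouth below 0.005 m and angle between dipstick_grip's own z axis and vertical below 0.08 rad and contact force between the fingers and dipstick below 0.2 N), for 0.2 s.
2. the valve is closed against its stop (value of joint valve_wheel below 0.08 rad), for 0.2 s.
At the end, for the whole second after the job is handed in: The valve is still, two turns (12.57 rad) open within 0.26 rad, the fingers gripping its black handle (over 2 N, grasp point within 30 mm of its centre). The dipstick is home: collar within 3 mm of the tube mouth in height, 5 mm sideways, tilt below 0.08 rad (value of joint valve_wheel between 12.306 and 12.826 rad and velocity of joint valve_wheel between -0.1 and 0.1 rad/s and contact force between the fingers and wheel_handle above 2 N and distance between the grasp point and handle_grip below 0.03 m and z of dipstick_cap in the frame of tube_mouth between -0.004 and 0.003 m and horizontal distance between dipstick_cap and tube_mouth below 0.005 m and angle between dipstick_grip's own z axis and vertical below 0.08 rad); the arm keeps its last pose, push and grip.
It fails at once if the chuck or the jar is moved more than 20 mm (distance of any of chuck, jar from where it was at the start of the episode above 0.02 m).
It fails at once if the punch or the deburring tool is moved more than 20 mm (distance of any of center_punch, deburrer from where it was at the start of the episode above 0.02 m).
It also fails if it takes over 72 s, if anything falls off the work surface, if the arm or the gripper's body presses on something with over 40 N, if the wrist force passes 120 N, or if a joint passes its speed limit or range.

### The arm

A 6-joint arm with a two-finger parallel gripper is mounted at the origin on the work surface. World frame = base frame: x ahead of the robot, y to its left, z up, the work surface at z = 0. Lengths are in mm, angles in rad, forces in N, time in s.
With the tool pointing down it reaches from about 300 to 775 mm from the base axis. Payload 14.6 kg.
Tool frame: the origin (TCP) lies midway between the tips of the shut fingers; the grasp point (between the pads) lies 19 mm behind it; z points along the fingers, y is the direction in which the jaws open and shut (so a half turn about z gives the same grasp; the last joint's range is limited). The gripper opens to 94 mm and grips with 3 to 60 N. Pads are 16 mm wide; open, the fingers measure 119 mm over their backs; the gripper's body (75 mm by 177 mm) begins 78 mm behind the grasp point.
Start: joints at [-0.067, 0.3, 1.521, -0, 1.321, -0.067], TCP at [549.99, -0.002, 205.446] pointing down, gripper open.
Joint ranges: [-3.03, 3.03], [-0.79, 2.21], [0.23, 2.52], [-1.04, 4.18], [0, 3.07], [-2.55, 2.55]. Speed limits (rad/s): [2.22, 2.22, 2.57, 3.14, 3.14, 3.14].

### API

Orientations are given as [roll, pitch, yaw] about the fixed x, y, z axes, in that order (R = Rz(yaw) Ry(pitch) Rx(roll)).
In Python, from cell import manip gives the robot as it stands.
- The arm moves only by the tool play_rows, never from a script. Its argument "commands" is a list of rows, each an object of numbers: "x", "y", "z": the shift along the tool's x, y, z in m; "wx", "wy", "wz": the turn, a rotation vector about the tool's x, y, z in degrees; "grip": the opening, from 0 (shut) to 1 (fully open). In form: [{"x": .., "y": .., "z": .., "wx": .., "wy": .., "wz": .., "grip": ..}, ...]. A call has 1 to 20 rows; each row shifts and turns the commanded pose from where the row before left it, along the tool's axes as they then stand; what a row does not reach is not made up. A row lasts 1/8 s, in which the tool goes at most 62.5 mm and 10.7 degrees, less where a joint would pass 70% of its speed; a pose out of reach is approached as far as the arm can. A call is refused whole if a number of a shift passes 0.0625 or a number of a turn 10.7, either way. A call with a gripper value outside its range is refused whole. The fingers move at their own pace and stop on an object; "squeeze" is the grip in N (left out, the last holds). Time passes only in rows, so rows that do not move let the fingers close. It gives the time, the measured TCP pose, the force and the opening at its end, in the units of the state.
- manip.read_state(): the state, without advancing time (a new reading comes with each control period).
- manip.camera(name): name is "scene" or "side" or "wrist"; returns (picture, depth): 384x512x3 uint8, red, green, blue; 384x512 float32, mm along the optical axis (not along the pixel's ray), 0 where there is no reading.
- manip.camera_info(name): a dict with "intrinsics" (3x3 intrinsics, pixels), "k1" (the pictures are not rectified: a ray, as slopes to the right and down, at radius r is drawn at 1 + k1 r^2 times it, then the intrinsics apply), "camera_from_world" (4x4, takes a point from world to camera coordinates); the wrist camera has in their place "tool_from_camera" (4x4, takes a point from camera to tool coordinates, whose origin is the TCP and whose axes are the flange's). Camera axes: x right, y up, looking along -z (the intrinsics and any distortion apply to the point x, -y, -z); pixel columns grow to the right and rows downward; lengths in mm; the calibration is good to about 2 mm. A picture is of the moment at which its call begins: read the wrist's pose just before it. camera_info takes no time and is no camera call.
- manip.sign_off(): hands the job in, once; it reports no verdict.
The state is a dict: "clock": time; "joints": joint angles; "qd": joint speeds; "effort": joint torques, N m; "eef_pos": TCP position; "eef_rot": TCP orientation; "wrist_force": force on the tool from outside, world axes, zero at the start; "moment": the same for the moment, N m; "finger_gap": finger opening in mm.
Only numpy, scipy, OpenCV 4.12 (cv2) and the standard library are available. Lean on these libraries where they do the work, as an engineer would, in place of code of your own. Each camera call takes 0.05 s, during which the arm holds its last target.

## Working session

There is one attempt and no reset: what is moved stays moved. The work goes in short steps, Python scripts to look and compute and a tool call to move; the robot and the scene stay as the last step left them, time stands still between calls to the robot, and variables do not carry over. Pictures are saved under pics/ and viewed, and the job is handed in when it is done.

Besides the shell and the picture viewer there is one more tool, called after "Call:" as name(argument=value, ...) on one line, values as JSON. play_rows: Moves the arm, as the interface text tells. Its arguments: {"type":"object","properties":{"commands":{"type":"array"},"squeeze":{"type":"number"}},"required":["commands"]}

```bash
ls; mkdir -p pics
cat > h.py <<'E'
import numpy as np, cv2
from cell import manip
from scipy.spatial.transform import Rotation as R
def snap(name,fn):
    st=manip.read_state(); p,d=manip.camera(name)
    cv2.imwrite('pics/'+fn+'.png',p[:,:,::-1]); np.savez('pics/'+fn+'.npz',p=p,d=d,pos=st['eef_pos'],rot=st['eef_rot'])
    return p,d,st
def cw(name,st=None):
    i=manip.camera_info(name); 
    if name!='wrist': return np.linalg.inv(np.array(i['camera_from_world']))
    T=np.eye(4); T[:3,:3]=R.from_euler('xyz',st['eef_rot']).as_matrix(); T[:3,3]=st['eef_pos']
    return T@np.array(i['tool_from_camera'])
def cloud(name,d,st=None):
    i=manip.camera_info(name);K=np.array(i['intrinsics']);h,w=d.shape
    u,v=np.meshgrid(np.arange(w),np.arange(h))
    uv=np.stack([u,v],-1).reshape(-1,1,2).astype(float)
    n=cv2.undistortPoints(uv,K,np.array([i['k1'],0,0,0.]),).reshape(h,w,2)
    P=np.stack([n[...,0]*d,-n[...,1]*d,-d],-1)
    M=cw(name,st); return P@M[:3,:3].T+M[:3,3]
E
python3 - <<'E'
from h import *
for n in ['scene','side','wrist']:
    snap(n,n+'0')
    print({k:np.round(v,3).tolist() for k,v in manip.camera_info(n).items()})
print(manip.read_state())
E
```

```text
pics
{'intrinsics': [[380.343, 0.0, 249.851], [0.0, 380.343, 187.756], [0.0, 0.0, 1.0]], 'k1': -0.106, 'camera_from_world': [[-0.218, 0.976, -0.006, 110.991], [-0.733, -0.16, 0.661, 346.605], [0.644, 0.149, 0.751, -1374.504], [0.0, 0.0, 0.0, 1.0]]}
{'intrinsics': [[442.965, 0.0, 255.626], [0.0, 442.965, 193.1], [0.0, 0.0, 1.0]], 'k1': -0.029, 'camera_from_world': [[0.947, -0.321, -0.017, -521.988], [0.175, 0.473, 0.864, -208.753], [-0.269, -0.821, 0.504, -1054.451], [0.0, 0.0, 0.0, 1.0]]}
{'intrinsics': [[307.095, 0.0, 255.253], [0.0, 307.095, 187.45], [0.0, 0.0, 1.0]], 'k1': -0.015, 'tool_from_camera': [[-0.001, 0.97, 0.244, 68.905], [1.0, 0.0, 0.001, -0.412], [0.001, 0.244, -0.97, -178.717], [0.0, 0.0, 0.0, 1.0]]}
{'clock': 0.15, 'joints': array([-6.66052770e-02,  3.00321189e-01,  1.52145227e+00,  2.68990749e-05,
        1.32066493e+00, -6.65573206e-02]), 'qd': array([ 0.00188686,  0.00029567, -0.00282485,  0.00080394, -0.00220298,
        0.00052834]), 'effort': array([-2.50185103e-04, -5.31960297e+01, -3.52822959e+01,  7.07691838e-02,
        2.35654798e-02, -3.66386917e-05]), 'eef_pos': array([5.49803363e+02, 1.43496558e-02, 2.05023047e+02]), 'eef_rot': array([-3.14075052e+00, -8.22470973e-05,  1.57074167e+00]), 'wrist_force': array([ 0.33050525,  0.10733124, -0.27330211]), 'moment': array([ 0.01958354,  0.00914069, -0.03271628]), 'finger_gap': 94.25796130157582}
```

View pics/scene0.png

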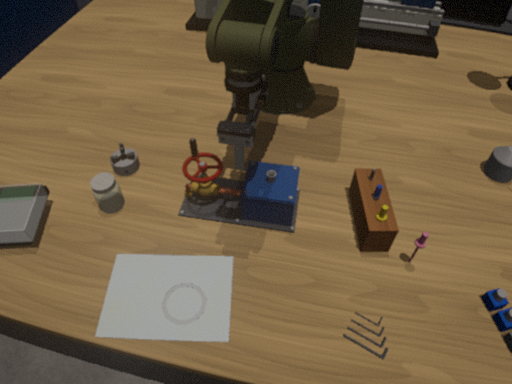

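View pics/side0.png

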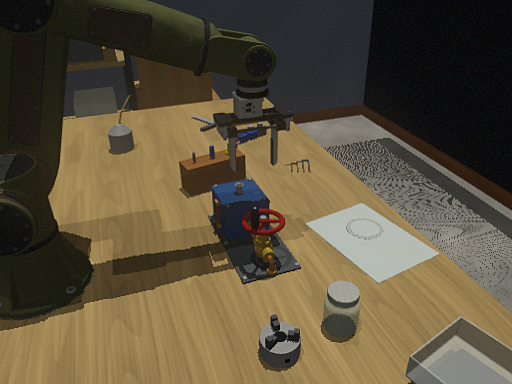

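View pics/wrist0.png

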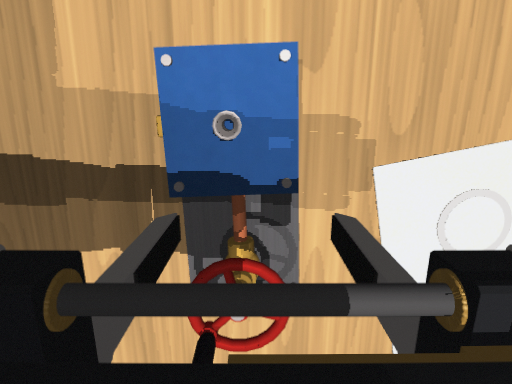

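The scene picture shows the yellow dipstick at about (383,213) in the near hole of the block. The wrist picture shows the tube mouth at (228,125), the wheel hub at about (238,315) and the handle at about (205,345). Next I'll measure these.

Run:
```python
from h import *
def L(n):
    f=np.load('pics/'+n+'0.npz'); st=dict(eef_pos=f['pos'],eef_rot=f['rot'])
    return f['p'].astype(int),cloud(n,f['d'],st)
for n in ['scene','side','wrist']:
    p,P=L(n); r,g,b=p[...,0],p[...,1],p[...,2]
    X,Y,Z=P[...,0],P[...,1],P[...,2]
    def rep(nm,m):
        if m.sum()>3:
            Q=P[m]; v,u=np.where(m); print(n,nm,m.sum(),'uv',u.mean().round(),v.mean().round(),'med',np.median(Q,0).round(1),'lo',np.percentile(Q,3,0).round(1),'hi',np.percentile(Q,97,0).round(1))
    yel=(r>120)&(g>100)&(b<60)&(r-g<60)
    rep('yellow hi',yel&(Z>90))
    red=(r>90)&(g<40)&(b<40)&(Z>90)&(Z<150)
    rep('red',red)
    if red.sum()>20:
        A=P[red&(Z>115)]; c=cv2.fitEllipse(A[:,:2].astype(np.float32)) ; print(c)
        c,rad=cv2.minEnclosingCircle(A[:,:2].astype(np.float32)); print('circ',c,rad)
    blue=(b>80)&(r<70)&(b>1.5*g)
    rep('blue top',blue&(Z>98)&(Z<112)&(X>350))
    bt=blue&(Z>98)&(Z<112)
    rep('tube',(Z>122)&(Z<136)&(abs(r-b)<25)&(r>50)&(np.hypot(X-np.median(X[bt]),Y-np.median(Y[bt]))<60))
    rep('dark handle', (Z>133)&(Z<186)&(r<60)&(g<60)&(b<60)&(np.hypot(X-np.median(X[red]),Y-np.median(Y[red]))<60))
```

```text
scene yellow hi 56 uv 383.0 213.0 med [579.3 333.   97.2] lo [539.6 321.4  91.2] hi [588.4 345.1 131.7]
scene red 168 uv 200.0 170.0 med [ 557.3 -119.2  124.1] lo [ 490.4 -159.8  119.9] hi [582.4 -70.1 127.2]
((536.7901611328125, -113.79316711425781), (88.71334838867188, 91.51637268066406), 32.333641052246094)
circ (536.6867065429688, -114.89140319824219) 48.272918701171875
scene blue top 1226 uv 274.0 183.0 med [539.8  72.6 104.1] lo [475.2  13.6 101.7] hi [582.5 119.  106.5]
scene tube 53 uv 270.0 173.0 med [523.   56.4 128. ] lo [516.3  46.5 122.7] hi [537.7  67.3 130.9]
scene dark handle 69 uv 193.0 147.0 med [ 509.9 -143.1  159.6] lo [ 506.6 -149.8  136.9] hi [ 511.9 -138.5  179.6]
side yellow hi 26 uv 196.0 162.0 med [461.2 335.3  92.8] lo [ 263.6 -196.2   90.4] hi [571.1 748.  310.6]
side red 268 uv 266.0 222.0 med [ 541.3 -125.8  124.1] lo [ 484.7 -163.8  121.4] hi [578.3 -73.9 128.7]
((532.4705200195312, -118.41349029541016), (89.30511474609375, 91.15723419189453), 142.46702575683594)
circ (531.6038208007812, -116.93302154541016) 50.6708984375
side blue top 729 uv 238.0 192.
[... 281 characters left out ...]
.1]
wrist yellow hi 55 uv 413.0 274.0 med [597.4  27.6 321.6] lo [457.9  21.   93.7] hi [598.3  56.1 323.7]
wrist red 1702 uv 243.0 312.0 med [ 541.4 -135.   124.8] lo [ 489.5 -162.4  121.4] hi [574.3 -69.4 126.5]
((534.1822509765625, -114.86589050292969), (88.88165283203125, 90.04096221923828), 177.877197265625)
circ (532.3623657226562, -116.30562591552734) 50.74248504638672
wrist blue top 16963 uv 231.0 110.0 med [529.7  71.7 104.5] lo [468.8  12.5 102.9] hi [583.  119.9 105.8]
wrist tube 536 uv 226.0 125.0 med [525.   57.1 128.5] lo [515.7  46.8 122.9] hi [536.   67.5 130.4]
wrist dark handle 526 uv 204.0 350.0 med [ 503.7 -139.3  152.9] lo [ 495.2 -144.4  135.2] hi [ 510.5 -137.6  167.8]
```

Call:
play_rows(commands=[{"x":0.03,"y":0.005},{"x":0.05,"y":0.005},{"x":0.05,"y":0.005},{"x":0.05,"y":0.005},{"x":0.05},{"x":0.02},{},{}])

```text
$.commands[0]: bad value
```

Run:
```python
from h import *
p,d,st=snap('wrist','w1'); P=cloud('wrist',d,st); print(st['eef_pos'],st['eef_rot'],st['clock'])
p=p.astype(int);r,g,b=p[...,0],p[...,1],p[...,2];X,Y,Z=P[...,0],P[...,1],P[...,2]
m=(r>110)&(g>90)&(b<70)&(r-g<60)&(Z>90)&(Z<140)
v,u=np.where(m);print(m.sum(),u.mean(),v.mean())
for z in range(90,136,3):
    k=m&(Z>=z)&(Z<z+3)
    if k.sum(): print(z,k.sum(),P[k].mean(0).round(1),P[k].min(0).round(1),P[k].max(0).round(1))
t=(abs(Z-91)<3)&(X>450)&(Y>150); k=t&~m
print(cv2.minAreaRect(P[k][:,:2].astype(np.float32)),k.sum(), np.median(Z[k]))
```

```text
[5.49803363e+02 1.43496558e-02 2.05023047e+02] [-3.14075052e+00 -8.22470973e-05  1.57074167e+00] 0.15
72 161.5 135.11111111111111
90 3 [458.4  54.1  92.7] [457.9  48.3  92.5] [459.   64.8  93. ]
93 64 [459.2  54.4  94.2] [457.2  45.5  93.1] [461.7  63.9  95.5]
96 2 [460.   59.4  96.6] [459.9  58.5  96.5] [460.   60.3  96.7]
117 3 [ 528.3 -156.3  118. ] [ 521.2 -156.7  117.6] [ 539.6 -155.9  118.4]
((0.0, 0.0), (0.0, 0.0), 0.0) 0 nan
  return _methods._mean(a, axis=axis, dtype=dtype,
  ret = ret.dtype.type(ret / rcount)
```

View pics/w1.png

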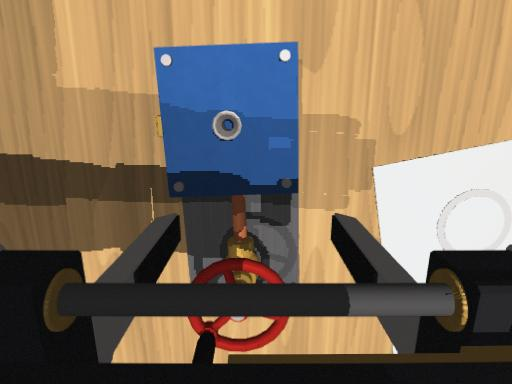

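Call:
play_rows(commands=[{"x":0.03,"y":0.005,"z":0,"wx":0,"wy":0,"wz":0,"grip":1},{"x":0.05,"y":0.005,"z":0,"wx":0,"wy":0,"wz":0,"grip":1},{"x":0.05,"y":0.005,"z":0,"wx":0,"wy":0,"wz":0,"grip":1},{"x":0.05,"y":0.005,"z":0,"wx":0,"wy":0,"wz":0,"grip":1},{"x":0.05,"y":0,"z":0,"wx":0,"wy":0,"wz":0,"grip":1},{"x":0.02,"y":0,"z":0,"wx":0,"wy":0,"wz":0,"grip":1},{"x":0,"y":0,"z":0,"wx":0,"wy":0,"wz":0,"grip":1},{"x":0,"y":0,"z":0,"wx":0,"wy":0,"wz":0,"grip":1}])

```text
clock: 1.2
eef_pos: [570.2, 248.6, 205.4]
eef_rot: [-3.141, 0.0, 1.57]
wrist_force: [0.6, 0.2, -0.7]
finger_gap: 93.8
```

```bash
cat > m1.py <<'E'
import sys
from h import *
p,d,st=snap('wrist',sys.argv[1]); P=cloud('wrist',d,st); print(st['eef_pos'],st['eef_rot'],st['clock'],st['joints'])
p=p.astype(int);r,g,b=p[...,0],p[...,1],p[...,2];X,Y,Z=P[...,0],P[...,1],P[...,2]
m=(r>90)&(g>80)&(b<70)&(r-g<50)&(Z>93)&(Z<145)&(Y>250)
v,u=np.where(m);print(m.sum(),u.mean(),v.mean())
for z in range(90,136,3):
    k=m&(Z>=z)&(Z<z+3)
    if k.sum(): print(z,k.sum(),P[k].mean(0).round(1),P[k].min(0).round(1),P[k].max(0).round(1))
t=(abs(Z-91)<3)&(X>450)&(Y>150); k=t&~m
print(cv2.minAreaRect(P[k][:,:2].astype(np.float32)),k.sum(), np.median(Z[k]))
E
python3 m1.py w1
```

```text
[570.21408925 248.59376757 205.44698655] [-3.14147934e+00  2.93410071e-04  1.56965652e+00] 1.2 [ 3.52352797e-01  4.62628625e-01  1.29828080e+00 -2.40363916e-04
  1.38089111e+00  3.53538014e-01]
202 257.4504950495049 98.3069306930693
93 9 [556.4 326.5  94.9] [460.5 304.4  93.3] [587.5 342.8  96. ]
96 137 [570.9 326.8  97.4] [522.3 319.4  96.1] [587.5 343.4  98.9]
99 2 [576.2 324.6  99.7] [575.8 324.6  99.5] [576.6 324.6  99.8]
102 1 [571.3 326.2 104. ] [571.3 326.2 104. ] [571.3 326.2 104. ]
108 3 [573.2 327.1 110. ] [569.5 325.9 109.3] [579.8 328.4 110.4]
120 1 [577.8 324.8 120.3] [577.8 324.8 120.3] [577.8 324.8 120.3]
126 4 [573.6 325.  128. ] [571.1 324.6 126.9] [575.2 326.2 128.8]
129 42 [576.1 329.7 130.6] [569.5 324.6 129.1] [582.2 338.2 131.8]
132 3 [571.7 331.3 132.5] [569.6 325.3 132.2] [574.3 335.8 132.9]
((528.3573608398438, 321.6801452636719), (173.26275634765625, 70.51603698730469), 11.599103927612305) 13031 91.4730385790815
```

View pics/w1.png

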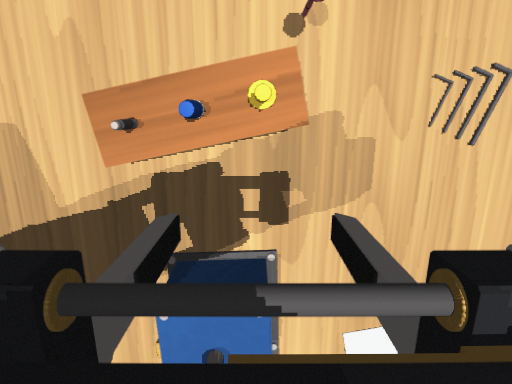

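Call:
play_rows(commands=[{"x":0.04,"y":0.003,"z":0,"wx":0,"wy":0,"wz":0,"grip":0.5},{"x":0.042,"y":0.003,"z":0,"wx":0,"wy":0,"wz":0,"grip":0.5},{"x":0,"y":0,"z":0,"wx":0,"wy":0,"wz":9.8,"grip":0.5},{"x":0,"y":0,"z":0,"wx":0,"wy":0,"wz":9.8,"grip":0.5},{"x":0,"y":0,"z":0,"wx":0,"wy":0,"wz":9.8,"grip":0.5},{"x":0,"y":0,"z":0,"wx":0,"wy":0,"wz":9.8,"grip":0.5},{"x":0,"y":0,"z":0,"wx":0,"wy":0,"wz":9.8,"grip":0.5},{"x":0,"y":0,"z":0,"wx":0,"wy":0,"wz":9.8,"grip":0.5},{"x":0,"y":0,"z":0,"wx":0,"wy":0,"wz":9.8,"grip":0.5},{"x":0,"y":0,"z":0,"wx":0,"wy":0,"wz":9.8,"grip":0.5},{"x":0,"y":0,"z":0.03,"wx":0,"wy":0,"wz":0,"grip":0.5},{"x":0,"y":0,"z":0.03,"wx":0,"wy":0,"wz":0,"grip":0.5},{"x":0,"y":0,"z":0,"wx":0,"wy":0,"wz":0,"grip":0.5},{"x":0,"y":0,"z":0,"wx":0,"wy":0,"wz":0,"grip":0.5}])

```text
clock: 3.0
eef_pos: [576.7, 331.6, 147.1]
eef_rot: [-3.141, -0.002, 0.202]
wrist_force: [0.6, -0.1, 0.8]
finger_gap: 46.8
```

```bash
python3 m1.py w2
```

```text
[576.72876909 331.57874635 147.07547576] [-3.14114878e+00 -1.73358586e-03  2.01647275e-01] 3.0 [ 4.66747780e-01  6.04442879e-01  1.22152487e+00 -2.67207505e-05
  1.31383558e+00  1.83590322e+00]
748 253.3596256684492 205.6818181818182
93 25 [585.1 333.6  94.8] [568.7 323.2  93.1] [588.1 340.6  96. ]
96 394 [579.6 332.   97.5] [565.4 318.8  96.1] [588.  343.5  98.9]
99 17 [580.8 331.4 100.6] [572.4 322.3  99.2] [582.5 337.6 101.8]
102 12 [581.2 334.1 103.5] [579.2 330.6 102.1] [582.3 337.  104.9]
105 12 [581.2 332.7 106.4] [578.9 325.4 105.3] [582.3 336.9 107.8]
108 13 [580.9 332.9 109.5] [574.  325.4 108.4] [582.4 338.1 110.8]
111 9 [581.8 331.1 112.4] [579.5 325.6 111.1] [582.4 334.2 113.6]
114 9 [581.9 330.8 115.2] [579.3 325.7 114.1] [582.4 333.5 116.4]
117 7 [582.4 331.5 118.8] [582.1 330.  117.6] [582.9 333.  119.8]
120 1 [582.5 330.  120.4] [582.5 330.  120.4] [582.5 330.  120.4]
129 198 [575.9 331.5 131.2] [569.2 325.7 129.7] [581.8 337.6 132. ]
132 51 [575.4 331.3 132.3] [570.9 325.7 132. ] [581.5 336.9 132.9]
((542.466064453125, 351.6473083496094), (214.11264038085938, 123.58950805664062), 11.74375057220459) 11183 91.57109831619368
```

View pics/w2.png

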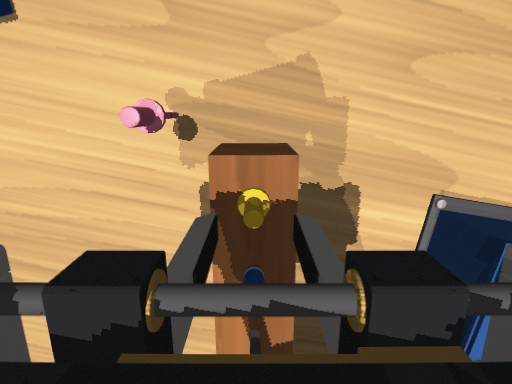

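Call:
play_rows(commands=[{"x":-0.001,"y":0,"z":0.02,"wx":0,"wy":0,"wz":0,"grip":0.5},{"x":0,"y":0,"z":0.024,"wx":0,"wy":0,"wz":0,"grip":0.5},{"x":0,"y":0,"z":0,"wx":0,"wy":0,"wz":0,"grip":0.5},{"x":0,"y":0,"z":0,"wx":0,"wy":0,"wz":0,"grip":0.5},{"x":0,"y":0,"z":0,"wx":0,"wy":0,"wz":0,"grip":0},{"x":0,"y":0,"z":0,"wx":0,"wy":0,"wz":0,"grip":0},{"x":0,"y":0,"z":0,"wx":0,"wy":0,"wz":0,"grip":0},{"x":0,"y":0,"z":0,"wx":0,"wy":0,"wz":0,"grip":0}], squeeze=30)

```text
clock: 4.05
eef_pos: [575.1, 331.8, 101.6]
eef_rot: [-3.142, -0.0, 0.202]
wrist_force: [-0.5, -0.6, 0.9]
finger_gap: 13.5
```

Call:
play_rows(commands=[{"x":0,"y":0,"z":-0.02,"wx":0,"wy":0,"wz":0,"grip":0},{"x":0,"y":0,"z":-0.04,"wx":0,"wy":0,"wz":0,"grip":0},{"x":0,"y":0,"z":-0.04,"wx":0,"wy":0,"wz":0,"grip":0},{"x":0,"y":0,"z":-0.045,"wx":0,"wy":0,"wz":0,"grip":0},{"x":-0.01,"y":0.03,"z":0,"wx":0,"wy":0,"wz":0,"grip":0},{"x":-0.02,"y":0.045,"z":0,"wx":0,"wy":0,"wz":0,"grip":0},{"x":-0.02,"y":0.045,"z":0,"wx":0,"wy":0,"wz":0,"grip":0},{"x":-0.02,"y":0.045,"z":0,"wx":0,"wy":0,"wz":0,"grip":0},{"x":-0.02,"y":0.045,"z":0,"wx":0,"wy":0,"wz":0,"grip":0},{"x":-0.013,"y":0.03,"z":0,"wx":0,"wy":0,"wz":0,"grip":0},{"x":0,"y":0.018,"z":0,"wx":0,"wy":0,"wz":0,"grip":0},{"x":0,"y":0,"z":0,"wx":0,"wy":0,"wz":0,"grip":0},{"x":0,"y":0,"z":0,"wx":0,"wy":0,"wz":0,"grip":0}], squeeze=30)

```text
clock: 5.68
eef_pos: [526.2, 59.3, 246.5]
eef_rot: [-3.141, 0.0, 0.203]
wrist_force: [-0.2, 0.3, -0.5]
finger_gap: 13.5
```

```bash
cat > m2.py <<'E'
from h import *
f=np.load('pics/wrist0.npz'); st=dict(eef_pos=f['pos'],eef_rot=f['rot'])
P=cloud('wrist',f['d'],st);Z=P[...,2]
def tube(P,nm):
    Z=P[...,2]
    m=(Z>126)&(Z<134)&(np.hypot(P[...,0]-525,P[...,1]-57)<22); Q=P[m]
    c,r=cv2.minEnclosingCircle(Q[:,:2].astype(np.float32)); e=cv2.fitEllipse(cv2.convexHull(Q[:,:2].astype(np.float32))); print(nm,m.sum(),np.round(c,1),round(r,1),np.round(e[0],1),np.round(e[1],1),Q[:,2].mean())
tube(P,'wrist0')
for n in ['scene','side']:
    p,d,_=snap(n,n+'3'); P2=cloud(n,d)
    tube(cloud(n,np.load('pics/%s0.npz'%n)['d']),n)
# hough-like inner/outer in wrist0 by image
g=cv2.cvtColor(f['p'],cv2.COLOR_RGB2GRAY)
r=f['p'].astype(int); grey=(abs(r[...,0]-r[...,2])<25)
m=grey.astype(np.uint8);m[:, :200]=0;m[:,256:]=0;m[:98]=0;m[152:]=0
cs,_=cv2.findContours(m*255,cv2.RETR_EXTERNAL,cv2.CHAIN_APPROX_NONE); c=max(cs,key=cv2.contourArea); e=cv2.fitEllipse(c); print(e)
i=manip.camera_info('wrist');K=np.array(i['intrinsics'])
n=cv2.undistortPoints(np.array([[e[0]]],float),K,np.array([i['k1'],0,0,0.])).ravel()
M=cw('wrist',st); ray=M[:3,:3]@np.array([n[0],-n[1],-1]); s=(130-M[2,3])/ray[2]; print('ray',M[:3,3]+s*ray)
p,d,s=snap('wrist','w3'); print(s['eef_pos'],s['eef_rot'],s['finger_gap'],s['wrist_force'])
E
python3 m2.py; python3 -c "
import cv2
for n in ['scene3','side3']:
    a=cv2.imread('pics/'+n+'.png'); cv2.imwrite('pics/'+n+'c.png',cv2.resize(a[80:280,130:400],None,fx=2.9,fy=2.9))"
```

```text
wrist0 431 [528.1  58. ] 12.0 [528.1  58.1] [23.4 23.5] 128.75035979241957
scene 38 [526.9  56.8] 12.6 [527.2  56.6] [22.9 24.2] 128.74497106129562
side 25 [523.6  58.2] 14.8 [524.7  57.9] [19.4 29.4] 128.42620221551692
((226.47056579589844, 125.101806640625), (27.8800106048584, 28.829572677612305), 5.674098968505859)
ray [527.88245012  58.00109404 130.        ]
[526.0855997   59.33592566 246.33845074] [-3.14143929e+00  2.90931768e-04  2.03706047e-01] 13.415200814725017 [-0.45502356  0.104513   -0.25188219]
```

View pics/w3.png

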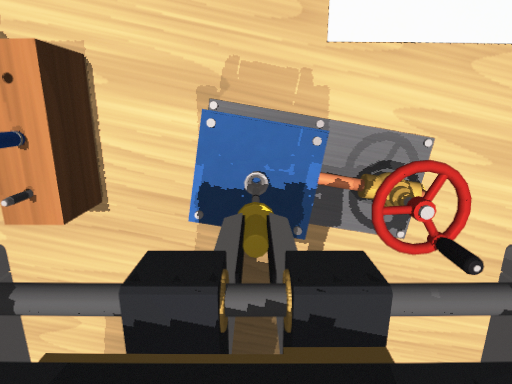

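View pics/side3c.png

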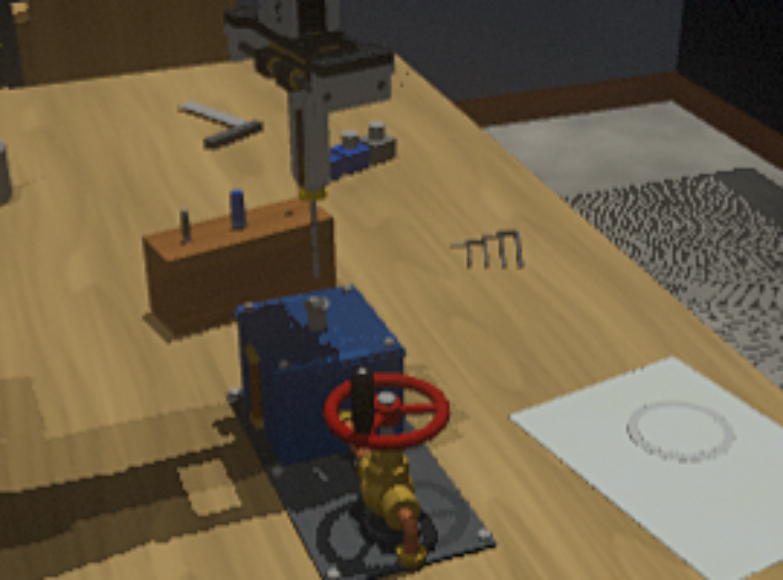

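View pics/scene3c.png

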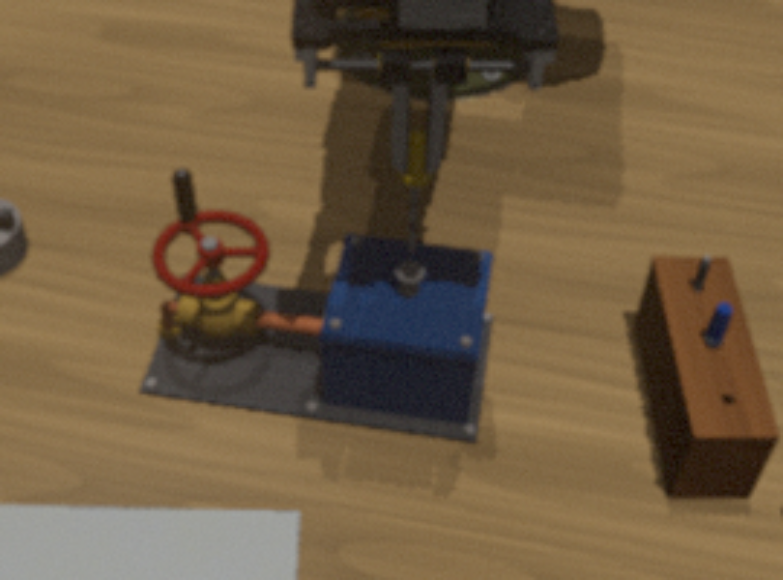

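```bash
cat > m3.py <<'E'
from h import *
f=np.load('pics/w3.npz'); st=dict(eef_pos=f['pos'],eef_rot=f['rot'])
P=cloud('wrist',f['d'],st);Z=P[...,2]
m=(Z>126)&(Z<134)&(np.hypot(P[...,0]-527,P[...,1]-57)<22);Q=P[m]
v,u=np.where(m);print(u.min(),u.max(),v.min(),v.max())
e=cv2.fitEllipse(cv2.convexHull(Q[:,:2].astype(np.float32)));print(m.sum(),e,Q.mean(0),Q.min(0),Q.max(0), cv2.minEnclosingCircle(Q[:,:2].astype(np.float32)))
a=cv2.imread('pics/w3.png');cv2.imwrite('pics/w3c.png',cv2.resize(a[160:280,200:310],None,fx=5,fy=5,interpolation=cv2.INTER_NEAREST))
r=f['p'].astype(int)
for z in (205,210,225,240,252): # rod / collar /grip
    pass
y=(r[...,0]>80)&(r[...,2]<60)&(r[...,0]-r[...,1]<50)&(Z>200)&(Z<300)&(np.hypot(P[...,0]-526,P[...,1]-59)<25)
for z in range(225,295,4):
    k=y&(Z>=z)&(Z<z+4)
    if k.sum(): print(z,k.sum(),P[k].mean(0).round(1),P[k].min(0).round(1),P[k].max(0).round(1))
E
python3 m3.py
```

```text
245 268 172 194
242 ((525.7840576171875, 56.842315673828125), (23.301063537597656, 23.568382263183594), 89.17534637451172) [526.54483463  56.94466939 128.92322695] [514.9857919   44.96340784 126.01071995] [537.57684656  68.32493133 131.34673974] ((525.7125854492188, 56.88746643066406), 11.955105781555176)
233 1 [538.9  60.  236.7] [538.9  60.  236.7] [538.9  60.  236.7]
237 53 [537.2  60.8 239.7] [531.2  49.  237.8] [539.7  70.1 241. ]
241 281 [534.8  60.  242.3] [526.5  49.2 241. ] [539.9  70.  244.6]
245 46 [532.6  59.4 246.8] [529.1  49.5 245. ] [536.7  69.4 248.9]
249 47 [532.4  59.1 250.8] [529.   53.  249.1] [534.1  64.2 253. ]
253 48 [532.5  59.3 254.9] [528.4  53.1 253. ] [533.8  64.6 256.9]
257 49 [532.4  59.3 259. ] [528.8  52.6 257.2] [534.   64.5 260.9]
261 56 [532.3  58.9 262.7] [528.8  52.7 261. ] [533.8  64.5 264.9]
265 57 [532.3  58.8 266.8] [528.2  52.8 265. ] [533.9  64.6 269. ]
269 66 [532.5  59.4 271.1] [528.8  52.5 269. ] [533.9  64.7 272.9]
273 476 [527.7  58.2 276. ] [519.6  49.6 273.1] [533.9  64.7 277. ]
277 39 [526.8  58.2 277.3] [521.9  52.8 277. ] [532.7  64.5 278. ]
```

View pics/w3c.png

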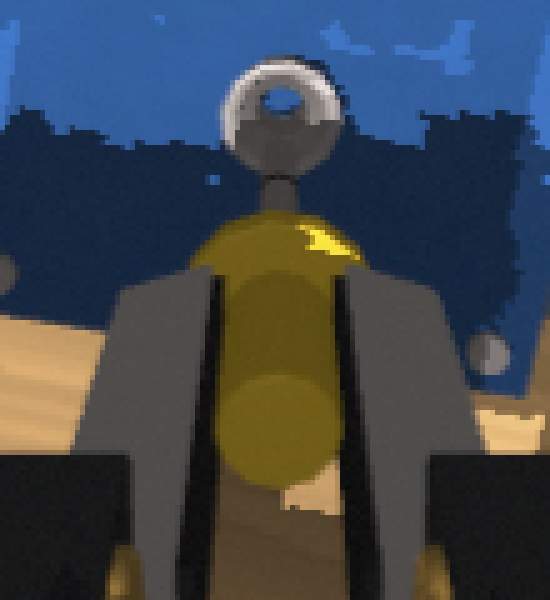

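Run:
```python
from h import *
f=np.load('pics/w3.npz'); st=dict(eef_pos=f['pos'],eef_rot=f['rot'])
i=manip.camera_info('wrist');K=np.array(i['intrinsics']);M=cw('wrist',st)
def at(u,v,z):
    n=cv2.undistortPoints(np.array([[[u,v]]],float),K,np.array([i['k1'],0,0,0.])).ravel()
    ray=M[:3,:3]@np.array([n[0],-n[1],-1]); return (M[:3,3]+(z-M[2,3])/ray[2]*ray).round(1)
print('tip far edge',at(256,195,156),at(256,195.8,156)); print('tube',at(256.2,183,130),at(256.2,183.5,130))
P=cloud('wrist',f['d'],st); print(P[192:204,256].round(1))
```

```text
tip far edge [521.5  56.2 156. ] [520.7  56.  156. ]
tube [526.5  56.9 130. ] [526.   56.8 130. ]
[[529.7  57.9 177. ]
 [529.6  57.9 179.8]
 [529.5  57.9 182.3]
 [529.5  57.9 185.4]
 [529.6  57.9 188.7]
 [529.4  57.9 191.1]
 [529.5  58.  194.5]
 [529.7  58.  197.6]
 [529.7  58.  200.6]
 [529.6  58.  202.9]
 [538.9  60.  236.7]
 [539.   60.  239.3]]
```

Call:
play_rows(commands=[{"x":-0.0005,"y":0.0005,"z":0.015,"wx":0,"wy":0,"wz":0,"grip":0},{"x":0,"y":0,"z":0.01,"wx":0,"wy":0,"wz":0,"grip":0},{"x":0,"y":0,"z":0.006,"wx":0,"wy":0,"wz":0,"grip":0},{"x":0,"y":0,"z":0.006,"wx":0,"wy":0,"wz":0,"grip":0},{"x":0,"y":0,"z":0.006,"wx":0,"wy":0,"wz":0,"grip":0},{"x":0,"y":0,"z":0,"wx":0,"wy":0,"wz":0,"grip":0}], squeeze=30)

```text
clock: 6.58
eef_pos: [525.5, 57.7, 203.1]
eef_rot: [-3.142, 0.001, 0.202]
wrist_force: [-0.0, 0.3, -0.7]
finger_gap: 13.2
```

Call:
play_rows(commands=[{"x":0,"y":0,"z":0.01,"wx":0,"wy":0,"wz":0,"grip":0},{"x":0,"y":0,"z":0.01,"wx":0,"wy":0,"wz":0,"grip":0},{"x":0,"y":0,"z":0.012,"wx":0,"wy":0,"wz":0,"grip":0},{"x":0,"y":0,"z":0.012,"wx":0,"wy":0,"wz":0,"grip":0},{"x":0,"y":0,"z":0.01,"wx":0,"wy":0,"wz":0,"grip":0},{"x":0,"y":0,"z":0,"wx":0,"wy":0,"wz":0,"grip":0}], squeeze=30)

```text
clock: 7.32
eef_pos: [525.3, 57.8, 148.6]
eef_rot: [-3.141, 0.001, 0.203]
wrist_force: [-0.6, 0.5, -0.1]
finger_gap: 13.4
```

Call:
play_rows(commands=[{"x":0,"y":0,"z":0.005,"wx":0,"wy":0,"wz":0,"grip":0},{"x":0,"y":0,"z":0.003,"wx":0,"wy":0,"wz":0,"grip":0},{"x":0,"y":0,"z":0.001,"wx":0,"wy":0,"wz":0,"grip":0},{"x":0,"y":0,"z":0.001,"wx":0,"wy":0,"wz":0,"grip":0},{"x":0,"y":0,"z":0,"wx":0,"wy":0,"wz":0,"grip":0},{"x":0,"y":0,"z":0,"wx":0,"wy":0,"wz":0,"grip":0}], squeeze=30)

```text
clock: 8.07
eef_pos: [525.6, 57.8, 139.5]
eef_rot: [3.142, -0.0, 0.202]
wrist_force: [-0.1, 0.3, 0.1]
finger_gap: 13.4
```

Call:
play_rows(commands=[{"x":0,"y":0,"z":0.001,"wx":0,"wy":0,"wz":0,"grip":0},{"x":0,"y":0,"z":0.001,"wx":0,"wy":0,"wz":0,"grip":0},{"x":0,"y":0,"z":0,"wx":0,"wy":0,"wz":0,"grip":0}], squeeze=30)

```text
clock: 8.45
eef_pos: [525.9, 57.8, 139.4]
eef_rot: [3.141, -0.002, 0.203]
wrist_force: [-9.0, 0.1, 19.7]
finger_gap: 13.5
```

Call:
play_rows(commands=[{"x":0,"y":0,"z":-0.001,"wx":0,"wy":0,"wz":0,"grip":0},{"x":0,"y":0,"z":0,"wx":0,"wy":0,"wz":0,"grip":0.4},{"x":0,"y":0,"z":0,"wx":0,"wy":0,"wz":0,"grip":0.4},{"x":0,"y":0,"z":0,"wx":0,"wy":0,"wz":0,"grip":0.4},{"x":0,"y":0,"z":-0.02,"wx":0,"wy":0,"wz":0,"grip":0.4},{"x":0,"y":0,"z":-0.03,"wx":0,"wy":0,"wz":0,"grip":0.4},{"x":0,"y":0,"z":-0.04,"wx":0,"wy":0,"wz":0,"grip":0.4},{"x":0,"y":0,"z":0,"wx":0,"wy":0,"wz":0,"grip":0.4},{"x":0,"y":0,"z":0,"wx":0,"wy":0,"wz":0,"grip":0.4}])

```text
clock: 9.57
eef_pos: [525.3, 57.7, 227.5]
eef_rot: [-3.141, 0.001, 0.202]
wrist_force: [0.4, 0.2, -1.1]
finger_gap: 37.7
```

```bash
cat > m4.py <<'E'
import sys
from h import *
k=sys.argv[1]
p,d,st=snap('wrist','w'+k);print(st['eef_pos'],st['eef_rot'],st['clock'],st['joints'].round(2))
for n in ['side','scene']: snap(n,n+k)
for n,st_ in [('wrist',st),('side',None),('scene',None)]:
    f=np.load('pics/%s%s.npz'%({'wrist':'w'}.get(n,n),k)); P=cloud(n,f['d'],st_);r=f['p'].astype(int);r,g,b=r[...,0],r[...,1],r[...,2];X,Y,Z=P[...,0],P[...,1],P[...,2]
    m=(r>70)&(g>60)&(b<60)&(r-g<50)&(np.hypot(X-526,Y-58)<22)&(Z>125)&(Z<185)
    Q=P[m]
    if m.sum(): print(n,'dip',m.sum(),Q.min(0).round(1),Q.max(0).round(1), 'collar',Q[Q[:,2]<139].max(0).round(1),Q[Q[:,2]<139].min(0).round(1) if (Q[:,2]<139).sum() else '')
    red=(r>90)&(g<40)&(b<40)&(Z>112)&(Z<135)
    if red.sum()>20:
        A=P[red][:,:2].astype(np.float32); c,rad=cv2.minEnclosingCircle(A)
        from scipy.optimize import least_squares
        rim=A[np.hypot(*(A-np.float32([532,-116])).T)>38]
        s=least_squares(lambda q:np.hypot(rim[:,0]-q[0],rim[:,1]-q[1])-47,[532,-116],loss='soft_l1'); print(n,'wheel',np.round(c,1),round(rad,1),s.x.round(1))
    h=(Z>138)&(Z<186)&(r<70)&(g<70)&(b<70)&(np.hypot(X-532,Y+116)<58)
    if h.sum(): print(n,'handle',h.sum(),np.median(P[h],0).round(1),P[h].min(0).round(1),P[h].max(0).round(1), 'top',P[h&(Z>178)].mean(0).round(1))
E
python3 m4.py 4;python3 -c "
import cv2
for n in ['scene4','side4']:
    a=cv2.imread('pics/'+n+'.png'); cv2.imwrite('pics/'+n+'c.png',cv2.resize(a[80:280,130:400],None,fx=2.9,fy=2.9))"
```

```text
[525.28820289  57.73757688 227.52345171] [-3.14141063e+00  1.12353593e-03  2.02430730e-01] 9.575 [ 0.04  0.24  1.55 -0.    1.36  1.41]
wrist dip 405 [516.7  43.4 130.9] [539.   68.8 171.2] collar [539.   68.8 138.8] [516.7  43.4 130.9]
wrist wheel [ 532.4 -115.1] 50.9 [ 533.1 -111.6]
wrist handle 875 [ 505.3 -140.2  165.9] [ 494.1 -153.3  138. ] [ 511.4 -136.4  181.9] top [ 504.3 -144.2  180.1]
side dip 78 [514.   44.6 132.1] [537.8  66.7 171.4] collar [537.8  66.7 138.3] [514.   44.6 132.1]
side wheel [ 531.7 -116.6] 51.0 [ 531.3 -117.1]
side handle 140 [ 500.3 -151.5  162.5] [ 492.7 -156.   139.1] [ 509.8 -138.2  181.7] top [ 501.4 -147.6  180. ]
scene dip 83 [521.8  45.2 128.8] [540.3  68.4 170.7] collar [540.3  68.4 138.9] [521.8  45.2 128.8]
scene wheel [ 535.6 -115.2] 48.7 [ 536.1 -116.1]
scene handle 75 [ 509.2 -143.2  160.8] [ 504.4 -151.4  138. ] [ 513.  -137.6  181.3] top [ 507.2 -144.3  179.7]
```

View pics/w4.png

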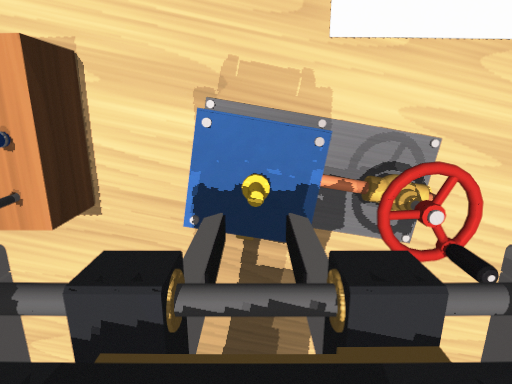

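View pics/side4c.png

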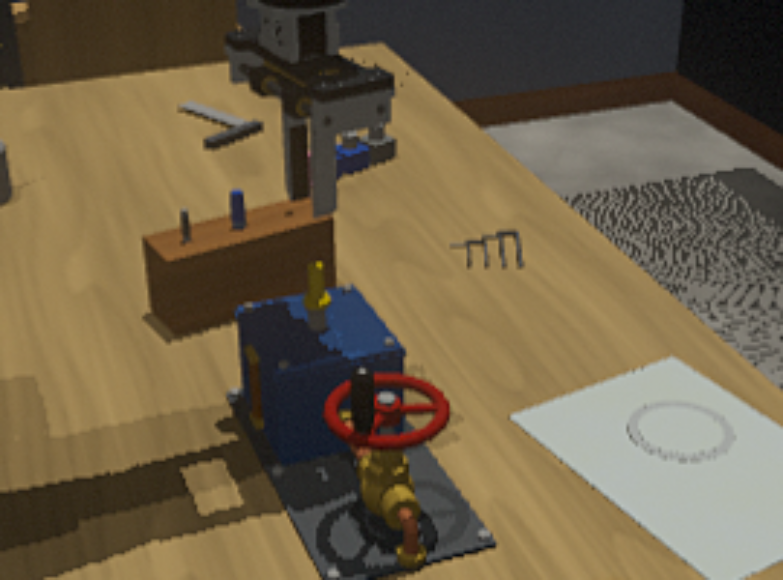

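Call:
play_rows(commands=[{"x":-0.01,"y":0.03,"z":0,"wx":0,"wy":0,"wz":0,"grip":0.5},{"x":-0.015,"y":0.045,"z":0,"wx":0,"wy":0,"wz":0,"grip":0.5},{"x":-0.015,"y":0.045,"z":0,"wx":0,"wy":0,"wz":0,"grip":0.5},{"x":-0.015,"y":0.045,"z":0,"wx":0,"wy":0,"wz":0,"grip":0.5},{"x":-0.007,"y":0.03,"z":0,"wx":0,"wy":0,"wz":0,"grip":0.5},{"x":0,"y":0,"z":0.02,"wx":0,"wy":0,"wz":0,"grip":0.5},{"x":0,"y":0,"z":0,"wx":0,"wy":0,"wz":0,"grip":0.5},{"x":0,"y":0,"z":0,"wx":0,"wy":0,"wz":0,"grip":0.5}])

```text
clock: 10.72
eef_pos: [504.2, -145.4, 208.7]
eef_rot: [-3.142, 0.0, 0.203]
wrist_force: [0.9, 0.7, 1.3]
finger_gap: 47.0
```

```bash
python3 m4.py 5
```

```text
[ 504.20615691 -145.42242482  208.74393853] [-3.14152951e+00  7.05014147e-05  2.02957057e-01] 10.725 [-0.35  0.24  1.59  0.    1.31  1.02]
wrist dip 636 [515.   42.5 129.4] [538.7  58.9 159.5] collar [538.7  58.9 139. ] [515.   42.5 129.4]
wrist wheel [ 532.3 -117.6] 50.9 [ 529.6 -120.8]
wrist handle 649 [ 507.2 -146.2  177.9] [ 493.9 -155.1  138.2] [ 511.2 -138.5  182.1] top [ 503.1 -147.   180.2]
side dip 81 [513.7  46.2 130.8] [536.6  67.2 170. ] collar [536.6  67.2 138.9] [513.7  46.2 130.8]
side wheel [ 532.8 -116.8] 49.2 [ 530.6 -117.3]
side handle 146 [ 500.2 -151.   162.2] [ 492.5 -156.5  138.4] [ 509.7 -135.9  182.7] top [ 501.9 -147.2  179.8]
scene dip 98 [521.6  46.8 129.1] [539.8  68.5 170.6] collar [539.8  68.5 137.7] [521.6  46.8 129.1]
scene wheel [ 535.3 -116.5] 48.6 [ 533.8 -116.5]
scene handle 98 [ 508.3 -143.   161.6] [ 500.4 -152.7  138.7] [ 512.5 -136.3  182.7] top [ 506.6 -144.1  180.3]
```

View pics/w5.png

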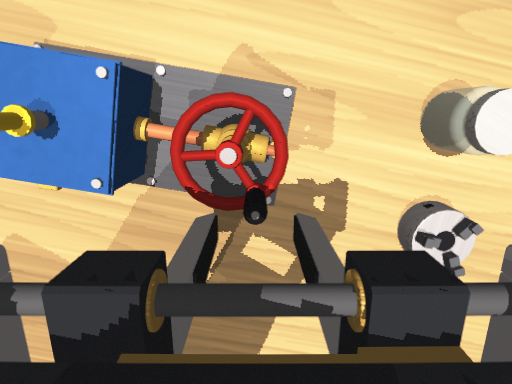

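Call:
play_rows(commands=[{"x":-0.001,"y":0.001,"z":0.02,"wx":0,"wy":0,"wz":0,"grip":0.5},{"x":0,"y":0,"z":0.03,"wx":0,"wy":0,"wz":0,"grip":0.5},{"x":0,"y":0,"z":0.018,"wx":0,"wy":0,"wz":0,"grip":0.5},{"x":0,"y":0,"z":0,"wx":0,"wy":0,"wz":0,"grip":0.5},{"x":0,"y":0,"z":0,"wx":0,"wy":0,"wz":0,"grip":0},{"x":0,"y":0,"z":0,"wx":0,"wy":0,"wz":0,"grip":0},{"x":0,"y":0,"z":0,"wx":0,"wy":0,"wz":0,"grip":0},{"x":0,"y":0,"z":0,"wx":0,"wy":0,"wz":0,"grip":0}], squeeze=30)

```text
clock: 11.88
eef_pos: [503.6, -146.7, 141.0]
eef_rot: [3.142, -0.001, 0.202]
wrist_force: [-0.3, 2.9, 4.5]
finger_gap: 17.7
```

Run:
```python
from h import *
s=manip.read_state();print(s['eef_pos'],s['eef_rot'],s['wrist_force'],s['finger_gap'])
x,y=s['eef_pos'][:2]-np.array([532.4,-116.4])[:2]
print(np.hypot(x,y),np.degrees(np.arctan2(y,x))%360)
```

```text
[ 503.56962073 -146.73599874  140.97692517] [ 3.14156295e+00 -9.15847908e-04  2.02470734e-01] [-0.33639582  2.8792561   4.53039166] 17.676834240569082
41.85049089518595 226.45770335731018
```

```bash
cat > arc.py <<'E'
import sys
from h import *
cx,cy,r,a0,a1,n=map(float,sys.argv[1:7])
yaw=0.2025
def go(s):
    th=np.radians(np.linspace(a0,a1,int(n)+1)); p=np.c_[cx+r*np.cos(th),cy+r*np.sin(th)]
    d=np.diff(p,axis=0); x=np.cos(yaw)*d[:,0]+np.sin(yaw)*d[:,1]; y=np.sin(yaw)*d[:,0]-np.cos(yaw)*d[:,1]
    for a,b,c in zip(np.degrees(th[1:]),x,y): print(round(a,1),'x %.4f y %.4f'%(b/1000,c/1000))
go(0)
E
python3 arc.py 532.4 -116.4 42 226.5 46.5 12
```

```text
211.5 x -0.0050 y -0.0097
196.5 x -0.0024 y -0.0107
181.5 x 0.0005 y -0.0110
166.5 x 0.0033 y -0.0105
151.5 x 0.0059 y -0.0092
136.5 x 0.0081 y -0.0074
121.5 x 0.0097 y -0.0050
106.5 x 0.0107 y -0.0024
91.5 x 0.0110 y 0.0005
76.5 x 0.0105 y 0.0033
61.5 x 0.0092 y 0.0059
46.5 x 0.0074 y 0.0081
```

Call:
play_rows(commands=[{"x":-0.005,"y":-0.0097,"z":0,"wx":0,"wy":0,"wz":0,"grip":0},{"x":-0.0024,"y":-0.0107,"z":0,"wx":0,"wy":0,"wz":0,"grip":0},{"x":0.0005,"y":-0.011,"z":0,"wx":0,"wy":0,"wz":0,"grip":0},{"x":0.0033,"y":-0.0105,"z":0,"wx":0,"wy":0,"wz":0,"grip":0},{"x":0.0059,"y":-0.0092,"z":0,"wx":0,"wy":0,"wz":0,"grip":0},{"x":0.0081,"y":-0.0074,"z":0,"wx":0,"wy":0,"wz":0,"grip":0},{"x":0,"y":0,"z":0,"wx":0,"wy":0,"wz":0,"grip":0}], squeeze=30)

```text
clock: 12.75
eef_pos: [502.3, -86.6, 140.9]
eef_rot: [3.141, -0.002, 0.203]
wrist_force: [4.8, -0.3, 5.0]
finger_gap: 17.6
```

```bash
cat > st.py <<'E'
from h import *
s=manip.read_state();print(s['clock'],s['eef_pos'],s['eef_rot'],s['wrist_force'],s['finger_gap'])
x,y=s['eef_pos'][:2]-np.array([532.4,-116.4])
print(np.hypot(x,y),np.degrees(np.arctan2(y,x))%360)
E
python3 st.py
```

```text
12.75 [502.34282189 -86.61946172 140.94367307] [ 3.14098623e+00 -1.62271920e-03  2.03273648e-01] [ 4.83404971 -0.32156438  5.0367307 ] 17.630312775267438
42.31210720338492 135.26488614683828
```

```bash
python3 arc.py 532.4 -116.4 42 46.5 -13.5 4
```

```text
31.5 x 0.0050 y 0.0097
16.5 x 0.0024 y 0.0107
1.5 x -0.0005 y 0.0110
-13.5 x -0.0033 y 0.0105
```

Call:
play_rows(commands=[{"x":0.0097,"y":-0.005,"z":0,"wx":0,"wy":0,"wz":0,"grip":0},{"x":0.0107,"y":-0.0024,"z":0,"wx":0,"wy":0,"wz":0,"grip":0},{"x":0.011,"y":0.0005,"z":0,"wx":0,"wy":0,"wz":0,"grip":0},{"x":0.0105,"y":0.0033,"z":0,"wx":0,"wy":0,"wz":0,"grip":0},{"x":0.0092,"y":0.0059,"z":0,"wx":0,"wy":0,"wz":0,"grip":0},{"x":0.0074,"y":0.0081,"z":0,"wx":0,"wy":0,"wz":0,"grip":0},{"x":0,"y":0,"z":0,"wx":0,"wy":0,"wz":0,"grip":0}], squeeze=30)

```text
clock: 13.62
eef_pos: [561.4, -85.8, 140.9]
eef_rot: [3.141, -0.001, 0.202]
wrist_force: [1.3, -1.9, 6.5]
finger_gap: 17.6
```

```bash
python3 st.py
```

```text
13.625 [561.43074814 -85.75879621 140.94127002] [ 3.14108212e+00 -5.31549689e-04  2.02481968e-01] [ 1.32170256 -1.93547069  6.53109422] 17.55546253689204
42.20980581667524 46.545951085387586
```

Three points on the circle agree with the axis estimate. Now I'll close the valve, with small steps at the end.

Call:
play_rows(commands=[{"x":0.005,"y":0.0097,"z":0,"wx":0,"wy":0,"wz":0,"grip":0},{"x":0.0024,"y":0.0107,"z":0,"wx":0,"wy":0,"wz":0,"grip":0},{"x":0,"y":0.004,"z":0,"wx":0,"wy":0,"wz":0,"grip":0},{"x":0,"y":0.004,"z":0,"wx":0,"wy":0,"wz":0,"grip":0},{"x":0,"y":0,"z":0,"wx":0,"wy":0,"wz":0,"grip":0}], squeeze=30)

```text
clock: 14.25
eef_pos: [574.1, -111.5, 140.9]
eef_rot: [-3.141, -0.001, 0.203]
wrist_force: [1.5, 0.1, 6.8]
finger_gap: 17.6
```

```bash
python3 st.py
```

```text
14.25 [ 574.1056523  -111.50412136  140.94252634] [-3.14131164e+00 -5.16047686e-04  2.02715309e-01] [1.47928382 0.07342662 6.7977395 ] 17.560902435649222
41.99203569103624 6.695379687993025
```

Call:
play_rows(commands=[{"x":-0.0003,"y":0.003,"z":0,"wx":0,"wy":0,"wz":0,"grip":0},{"x":-0.0003,"y":0.002,"z":0,"wx":0,"wy":0,"wz":0,"grip":0},{"x":0,"y":0,"z":0,"wx":0,"wy":0,"wz":0,"grip":0}], squeeze=30)

```text
clock: 14.62
eef_pos: [574.3, -114.8, 140.9]
eef_rot: [-3.138, -0.0, 0.203]
wrist_force: [-0.8, 11.9, 9.0]
finger_gap: 17.0
```

```bash
python3 st.py
```

```text
14.625 [ 574.32673744 -114.83003052  140.89223799] [-3.13848304e+00 -2.91345384e-04  2.03300451e-01] [-0.79992234 11.88824516  9.04263385] 17.019883041179863
41.95612131953007 2.14446969214485
```

Call:
play_rows(commands=[{"x":0,"y":0.0015,"z":0,"wx":0,"wy":0,"wz":0,"grip":0},{"x":0,"y":0,"z":0,"wx":0,"wy":0,"wz":0,"grip":0},{"x":0,"y":0,"z":0,"wx":0,"wy":0,"wz":0,"grip":0}], squeeze=30)

```text
clock: 15.0
eef_pos: [574.4, -115.0, 140.9]
eef_rot: [-3.137, 0.0, 0.204]
wrist_force: [-3.3, 18.3, 11.7]
finger_gap: 17.3
```

```bash
python3 st.py;python3 arc.py 532.4 -116.4 42 2 362 20
```

```text
15.0 [ 574.40180893 -115.0246763   140.90148627] [-3.13652158e+00  1.23589200e-04  2.03966412e-01] [-3.28847378 18.29797445 11.69565839] 17.25901281953316
42.0243199714956 1.8754453852492146
20.0 x 0.0001 y -0.0131
38.0 x -0.0039 y -0.0125
56.0 x -0.0076 y -0.0107
74.0 x -0.0105 y -0.0078
92.0 x -0.0125 y -0.0042
110.0 x -0.0131 y -0.0001
128.0 x -0.0125 y 0.0039
146.0 x -0.0107 y 0.0076
164.0 x -0.0078 y 0.0105
182.0 x -0.0042 y 0.0125
200.0 x -0.0001 y 0.0131
218.0 x 0.0039 y 0.0125
236.0 x 0.0076 y 0.0107
254.0 x 0.0105 y 0.0078
272.0 x 0.0125 y 0.0042
290.0 x 0.0131 y 0.0001
308.0 x 0.0125 y -0.0039
326.0 x 0.0107 y -0.0076
344.0 x 0.0078 y -0.0105
362.0 x 0.0042 y -0.0125
```

Call:
play_rows(commands=[{"x":0.0005,"y":-0.0155,"z":0,"wx":0,"wy":0,"wz":0,"grip":0},{"x":-0.0039,"y":-0.0125,"z":0,"wx":0,"wy":0,"wz":0,"grip":0},{"x":-0.0076,"y":-0.0107,"z":0,"wx":0,"wy":0,"wz":0,"grip":0},{"x":-0.0105,"y":-0.0078,"z":0,"wx":0,"wy":0,"wz":0,"grip":0},{"x":-0.0125,"y":-0.0042,"z":0,"wx":0,"wy":0,"wz":0,"grip":0},{"x":-0.0131,"y":-0.0001,"z":0,"wx":0,"wy":0,"wz":0,"grip":0},{"x":-0.0125,"y":0.0039,"z":0,"wx":0,"wy":0,"wz":0,"grip":0},{"x":-0.0107,"y":0.0076,"z":0,"wx":0,"wy":0,"wz":0,"grip":0},{"x":-0.0078,"y":0.0105,"z":0,"wx":0,"wy":0,"wz":0,"grip":0},{"x":-0.0042,"y":0.0125,"z":0,"wx":0,"wy":0,"wz":0,"grip":0},{"x":0,"y":0,"z":0,"wx":0,"wy":0,"wz":0,"grip":0}], squeeze=30)

```text
clock: 16.38
eef_pos: [490.5, -119.4, 140.9]
eef_rot: [3.141, 0.0, 0.202]
wrist_force: [-1.6, -3.7, 8.4]
finger_gap: 17.5
```

```bash
python3 st.py
```

```text
16.375 [ 490.53905856 -119.39379375  140.9073648 ] [3.14130060e+00 1.13992820e-04 2.02080408e-01] [-1.64505316 -3.71756963  8.35726972] 17.452041817746416
41.96785936490975 184.09069139259472
```

Call:
play_rows(commands=[{"x":-0.0001,"y":0.0121,"z":0,"wx":0,"wy":0,"wz":0,"grip":0},{"x":0.0039,"y":0.0125,"z":0,"wx":0,"wy":0,"wz":0,"grip":0},{"x":0.0076,"y":0.0107,"z":0,"wx":0,"wy":0,"wz":0,"grip":0},{"x":0.0105,"y":0.0078,"z":0,"wx":0,"wy":0,"wz":0,"grip":0},{"x":0.0125,"y":0.0042,"z":0,"wx":0,"wy":0,"wz":0,"grip":0},{"x":0.0131,"y":0.0001,"z":0,"wx":0,"wy":0,"wz":0,"grip":0},{"x":0.0125,"y":-0.0039,"z":0,"wx":0,"wy":0,"wz":0,"grip":0},{"x":0.0107,"y":-0.0076,"z":0,"wx":0,"wy":0,"wz":0,"grip":0},{"x":0.0078,"y":-0.0105,"z":0,"wx":0,"wy":0,"wz":0,"grip":0},{"x":0.0042,"y":-0.0125,"z":0,"wx":0,"wy":0,"wz":0,"grip":0},{"x":0,"y":0,"z":0,"wx":0,"wy":0,"wz":0,"grip":0}], squeeze=30)

```text
clock: 17.75
eef_pos: [574.3, -113.7, 140.9]
eef_rot: [-3.141, 0.0, 0.204]
wrist_force: [0.0, 3.4, 8.2]
finger_gap: 17.7
```

```bash
python3 st.py
```

```text
17.75 [ 574.33136625 -113.65741113  140.94704002] [-3.14086815e+00  1.43290219e-04  2.03597122e-01] [0.02343378 3.35384873 8.20068923] 17.65154298176561
42.02096226334549 3.742192859106075
```

One turn is open (about 361.7° from the stop). Now the second turn.

Call:
play_rows(commands=[{"x":0.0001,"y":-0.0131,"z":0,"wx":0,"wy":0,"wz":0,"grip":0},{"x":-0.0039,"y":-0.0125,"z":0,"wx":0,"wy":0,"wz":0,"grip":0},{"x":-0.0076,"y":-0.0107,"z":0,"wx":0,"wy":0,"wz":0,"grip":0},{"x":-0.0105,"y":-0.0078,"z":0,"wx":0,"wy":0,"wz":0,"grip":0},{"x":-0.0125,"y":-0.0042,"z":0,"wx":0,"wy":0,"wz":0,"grip":0},{"x":-0.0131,"y":-0.0001,"z":0,"wx":0,"wy":0,"wz":0,"grip":0},{"x":-0.0125,"y":0.0039,"z":0,"wx":0,"wy":0,"wz":0,"grip":0},{"x":-0.0107,"y":0.0076,"z":0,"wx":0,"wy":0,"wz":0,"grip":0},{"x":-0.0078,"y":0.0105,"z":0,"wx":0,"wy":0,"wz":0,"grip":0},{"x":-0.0042,"y":0.0125,"z":0,"wx":0,"wy":0,"wz":0,"grip":0},{"x":0,"y":0,"z":0,"wx":0,"wy":0,"wz":0,"grip":0}], squeeze=30)

```text
clock: 19.12
eef_pos: [490.5, -118.5, 140.9]
eef_rot: [3.141, -0.0, 0.202]
wrist_force: [-1.0, -2.7, 8.7]
finger_gap: 17.5
```

```bash
python3 st.py
```

```text
19.125 [ 490.47278117 -118.5053953   140.91576516] [ 3.14121064e+00 -2.09638643e-04  2.02000513e-01] [-1.01213493 -2.69232274  8.72320992] 17.509541062611934
41.98004726008572 182.87472024326232
```

Call:
play_rows(commands=[{"x":-0.0001,"y":0.0125,"z":0,"wx":0,"wy":0,"wz":0,"grip":0},{"x":0.0039,"y":0.0125,"z":0,"wx":0,"wy":0,"wz":0,"grip":0},{"x":0.0076,"y":0.0107,"z":0,"wx":0,"wy":0,"wz":0,"grip":0},{"x":0.0105,"y":0.0078,"z":0,"wx":0,"wy":0,"wz":0,"grip":0},{"x":0.0125,"y":0.0042,"z":0,"wx":0,"wy":0,"wz":0,"grip":0},{"x":0.0131,"y":0.0001,"z":0,"wx":0,"wy":0,"wz":0,"grip":0},{"x":0.0125,"y":-0.0039,"z":0,"wx":0,"wy":0,"wz":0,"grip":0},{"x":0.0107,"y":-0.0076,"z":0,"wx":0,"wy":0,"wz":0,"grip":0},{"x":0.0078,"y":-0.0105,"z":0,"wx":0,"wy":0,"wz":0,"grip":0},{"x":0.0042,"y":-0.0119,"z":0,"wx":0,"wy":0,"wz":0,"grip":0},{"x":0,"y":0,"z":0,"wx":0,"wy":0,"wz":0,"grip":0},{"x":0,"y":0,"z":0,"wx":0,"wy":0,"wz":0,"grip":0},{"x":0,"y":0,"z":0,"wx":0,"wy":0,"wz":0,"grip":0}], squeeze=30)

```text
clock: 20.75
eef_pos: [574.3, -114.2, 140.9]
eef_rot: [-3.141, -0.0, 0.203]
wrist_force: [0.0, 2.5, 8.0]
finger_gap: 17.6
```

```bash
python3 st.py; python3 m4.py 6;python3 -c "
import cv2
for n in ['scene6','side6']:
    a=cv2.imread('pics/'+n+'.png'); cv2.imwrite('pics/'+n+'c.png',cv2.resize(a[80:280,130:400],None,fx=2.9,fy=2.9))"
```

```text
20.75 [ 574.3385656  -114.15012312  140.93592126] [-3.14069663e+00 -1.66588441e-04  2.03006703e-01] [0.01760716 2.53971719 7.99842034] 17.57907148765886
41.99887178093962 3.0708011804005384
[ 574.3385656  -114.15012312  140.93592126] [-3.14069663e+00 -1.66588441e-04  2.03006703e-01] 20.75 [-0.26  0.44  1.49  0.    1.22  1.11]
wrist dip 119 [519.3  43.2 129. ] [536.7  49.9 136.8] collar [536.7  49.9 136.8] [519.3  43.2 129. ]
wrist wheel [ 530.  -117.5] 48.3 [ 536.1 -117.9]
wrist handle 3079 [ 580.4 -114.8  173.2] [ 564.1 -134.5  138.1] [587.4 -93.5 186. ] top [ 577.3 -114.9  180.8]
side dip 97 [514.6  41.1 128.7] [537.7  67.9 170.7] collar [537.7  67.9 138.6] [514.6  41.1 128.7]
side wheel [ 503.9 -112.1] 39.1 [ 532.3 -118.4]
side handle 148 [ 567.1 -114.4  164.9] [ 560.7 -138.1  138.2] [586.7 -97.3 185.9] top [ 569.6 -110.8  181.5]
scene dip 102 [522.4  46.3 129.8] [541.   68.3 172.3] collar [541.   68.3 138.2] [522.4  46.3 129.8]
scene handle 246 [ 581.8 -113.   166. ] [ 560.8 -133.4  138.6] [588.3 -93.7 185.4] top [ 580.1 -114.1  181.4]
```

View pics/side6c.png

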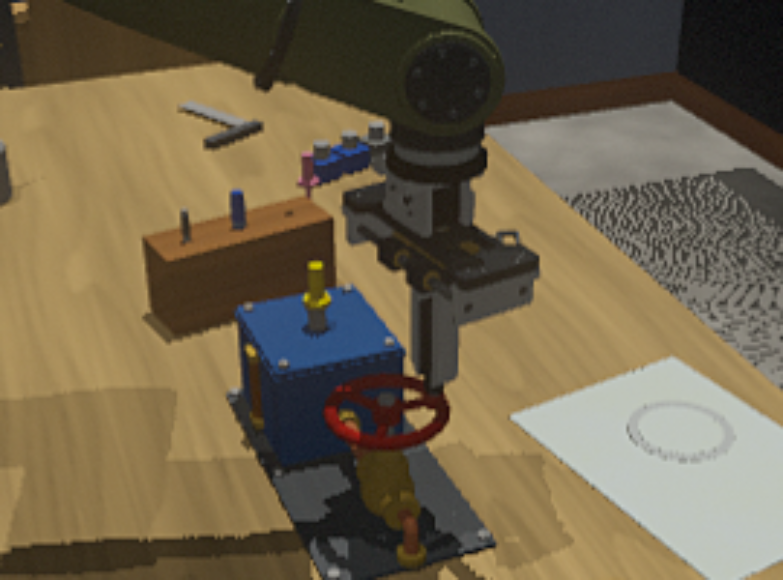

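View pics/w6.png

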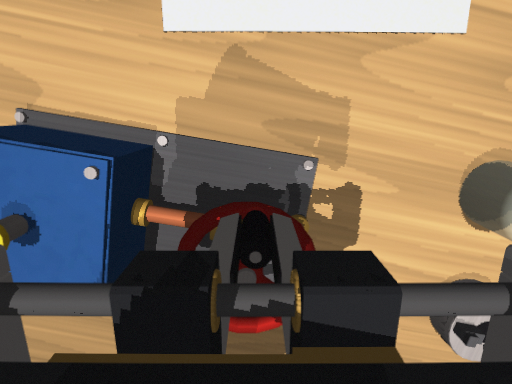

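The side picture shows the dipstick's collar seated on the tube mouth (about 318,298), with the black handle held in the fingers. The wheel is 1.2° past two turns, well within the ±15° allowed, and it is still. I'm handing in the job.

```bash
python3 -c "
from cell import manip
print(manip.sign_off())"
```

```text
the job is handed in; nothing more can be done
None
```

The dipstick is home in the filler tube and let go. The valve was closed against its stop and backed off two full turns, and the gripper is still holding the black handle. I handed in at about 21 s, and the sign-off gave no verdict.

- **Dipstick:** When I pushed it in, the collar met the tube mouth at the expected height with about 20 N. After release, the pictures show it upright with its top about 171 mm above the bench (170 mm expected).
- **Valve:** The wheel stopped firmly at about 2° world angle, where the push rose to about 18 N and the wheel no longer moved. After two turns counter-clockwise it stood at 3.1°, so it is about 1.2° (0.02 rad) past two turns, against the 0.26 rad allowed.
- **Grip:** The finger opening is 17.6 mm on the 18 mm handle at a 30 N squeeze. The grasp point is about 5 mm above the handle's centre.
- **Other objects:** In the last pictures the punch and deburring tool stand in their holes. I did not measure the chuck or the jar; the arm never came near them.
- **Disagreements:** The cameras differed by 2–4 mm on the tube and wheel positions. I used the wrist camera's views and contact to settle them. An upward wrist force of about 8 N stayed while the handle was held, and I did not trace its cause.

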